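Re-sort four misplaced microscope objectives

ROBOT

A 7-joint arm with a two-finger parallel gripper is mounted at the origin on the work surface. World frame = base frame: x ahead of the robot, y to its left, z up, the work surface at z = 0. Lengths are in m, angles in rad, forces in N, time in s.
With the tool pointing down it reaches from about 0.35 to 0.9 m from the base axis. Payload 8.1 kg.
Tool frame: the origin (TCP) lies midway between the tips of the shut fingers; the grasp point (between the pads) lies 19 mm behind it; z points along the fingers, y is the line along which they close (so a half turn about z gives the same grasp; the last joint's range is limited). The gripper opens to 92 mm and grips with 3 to 60 N. Pads are 19 mm wide; open, the fingers measure 130 mm over their backs; the gripper's body (75 mm by 190 mm) begins 47 mm behind the grasp point.
Start: joints at [-1.416, 0.434, 0.025, 1.573, -0.012, 1.134, -0.075], TCP at [0.159, 0.604, 0.227] pointing down, gripper open.
Joint ranges: [-2.62, 2.62], [-0.44, 2.09], [-1.27, 1.32], [0.08, 2.57], [-1.32, 4.46], [0.12, 2], [-2.74, 2.74]. Speed limits (rad/s): [2.22, 2.22, 3.01, 3.01, 3.14, 3.14, 3.14].

INTERFACE

Orientations are given as a rotation vector (axis times angle).
In Python, from cell import arm gives the robot as it stands.
- The arm moves only by the tool carry_out, never from a script. Its arguments are lists of equal length, an entry for each row: "claw": the finger opening in cm, from 0 to 9.18; "delta_pos": the shift along the tool's x, y, z in cm, a list of three; "angular": the turn, a rotation vector about the tool's x, y, z in rad, a list of three. In form: {"claw": [claw, ...], "delta_pos": [[dx, dy, dz], ...], "angular": [[ax, ay, az], ...]}. A call has 1 to 20 rows; each row shifts and turns the commanded pose from where the row before left it, along the tool's axes as they then stand; what a row does not reach is not made up. A row lasts 1/10 s, in which the tool goes at most 50 mm and 8.59 degrees, less where a joint would pass 70% of its speed; a pose out of reach is approached as far as the arm can. A call with a gripper value outside its range is refused whole. The fingers move at their own pace and stop on an object; "force" is the grip in N (left out, the last holds). Time passes only in rows, so rows that do not move let the fingers close. It gives the time, the measured TCP pose, the force, the opening and the grip force at its end, in the units of the state.
- arm.observe(): the state, without advancing time (a new reading comes with each control period).
- arm.get_image(name): name is "scene" or "top" or "wrist"; returns a dict with "frame" (384x512x3 uint8, red, green, blue), "mtx" (3x3 intrinsics, pixels), "dist" ([k1, k2, p1, p2, k3] as OpenCV has them; the pictures are not rectified), "T" (4x4, takes a point from camera to world coordinates). Camera axes: x right, y down, z forward; pixel columns grow to the right and rows downward; lengths in m; the calibration is good to about 2 mm. A picture is of the moment at which its call begins. There is no depth.
- arm.sign_off(): hands the job in; it is judged then, once.
Trained networks look in a picture, given as the dict that the camera call returned (one of the last four; its "shot" number tells which), for a name from the list of things; names that differ only in an ending like _2 or _b are one class to them, and where a whole thing is asked for, a point or a joint stands for the part that bears it (a point fixed in the world has none). Each returns a list of dicts, best first, with "conf" (0 to 1); they miss things now and then, are a little off and sometimes report something else, mostly with a low value. They report only what shows in the picture. A call takes as long as a camera call. They do not tell look-alikes from the thing itself.
- arm.look_for(label, picture): "centre" ([column, row] as shares, 0 to 1, of the picture: columns of its width, rows of its height, amid what is visible of it).
- arm.trace(label, picture): "region" (384x512 bool, what is visible of it) and "centre" ([column, row] as shares, 0 to 1, of the picture: columns of its width, rows of its height, amid what is visible of it).
- arm.place_of(label, picture): "centre" ([column, row] as shares, 0 to 1, of the picture: columns of its width, rows of its height: a listed point, or the origin of a listed thing).
The state is a dict: "clock": time; "joints": joint angles; "dq": joint speeds; "joint_efforts": joint torques, N m; "position": TCP position; "ee_rot": TCP orientation; "force": force on the tool from outside, world axes, zero at the start; "ft_torque": the same for the moment, N m; "width": opening from 0.0 (shut) to 1.0 (fully open); "gripper_force": force on a finger pad.
Only numpy, scipy, OpenCV 4.12 (cv2) and the standard library are available. Lean on these libraries where they do the work, as an engineer would, in place of code of your own. Each camera call takes 0.05 s, during which the arm holds its last target. There are 200 camera calls.

TASK

All four microscope objectives have been put back in dishes of the wrong colour. Move them round, using the empty white dish as the free spot on the way, until each stands upright and released in the dish of its own colour and the white one is empty again. These are delicate optics: set each down gently, only in a dish and never on the bare bench, do not tip any over, and leave the glass bottle standing where it is.

Things in the scene. Friction and masses are not known exactly. Their poses are not given: they have to be found in the camera images.
- red_objective: Loose microscope objective standing upright, narrow lens end up: round steel barrel, 34 mm diameter, to 38 mm; red band (34 mm across, to 47 mm high, seen from above as a red ring); bare metal nose tapering from 21 to 16 mm. 62 mm tall, 0.1 to 0.21 kg. Origin: centre of its foot; z its axis, up. Starts in another colour's dish.
- yellow_objective: Loose microscope objective standing upright, narrow lens end up: round steel barrel, 34 mm diameter, to 38 mm; yellow band (34 mm across, to 47 mm high, seen from above as a yellow ring); bare metal nose tapering from 21 to 16 mm. 62 mm tall, 0.1 to 0.21 kg. Origin: centre of its foot; z its axis, up. Starts in another colour's dish.
- green_objective: Loose microscope objective standing upright, narrow lens end up: round steel barrel, 34 mm diameter, to 38 mm; green band (34 mm across, to 47 mm high, seen from above as a green ring); bare metal nose tapering from 21 to 16 mm. 62 mm tall, 0.1 to 0.21 kg. Origin: centre of its foot; z its axis, up. Starts in another colour's dish.
- blue_objective: Loose microscope objective standing upright, narrow lens end up: round steel barrel, 34 mm diameter, to 38 mm; blue band (34 mm across, to 47 mm high, seen from above as a blue ring); bare metal nose tapering from 21 to 16 mm. 62 mm tall, 0.1 to 0.21 kg. Origin: centre of its foot; z its axis, up. Starts in another colour's dish.
- red_dish: Red round parking dish, fixed to the bench: 72 mm outside diameter; flat black floor 58 mm across, 6 mm above the bench; red rim 10 mm above the bench. Origin: centre of its underside, on the bench; z up. Holds an objective of another colour at the start. Dish centres are at least 125 mm apart; which is where changes.
- yellow_dish: Yellow round parking dish, fixed to the bench: 72 mm outside diameter; flat black floor 58 mm across, 6 mm above the bench; yellow rim 10 mm above the bench. Origin: centre of its underside, on the bench; z up. Holds an objective of another colour at the start. Dish centres are at least 125 mm apart; which is where changes.
- green_dish: Green round parking dish, fixed to the bench: 72 mm outside diameter; flat black floor 58 mm across, 6 mm above the bench; green rim 10 mm above the bench. Origin: centre of its underside, on the bench; z up. Holds an objective of another colour at the start. Dish centres are at least 125 mm apart; which is where changes.
- blue_dish: Blue round parking dish, fixed to the bench: 72 mm outside diameter; flat black floor 58 mm across, 6 mm above the bench; blue rim 10 mm above the bench. Origin: centre of its underside, on the bench; z up. Holds an objective of another colour at the start. Dish centres are at least 125 mm apart; which is where changes.
- spare_dish: White round parking dish, fixed to the bench: 72 mm outside diameter; flat black floor 58 mm across, 6 mm above the bench; white rim 10 mm above the bench. Origin: centre of its underside, on the bench; z up. The spare: empty at the start, the free spot to use on the way, empty again at the end.
- bottle: Clear glass reagent bottle with blue cap and paper label, 56 mm in diameter, 130 mm tall, 0.3 kg, loose, standing to the left (+y) of the dishes; a bystander. Origin: centre of its underside. The other small things among the dishes are under 20 mm high.
Mind the look-alikes: they are no part of the job. Of the things that look like the blue_dish, the smallest one is meant.

How it is judged:
By the outcome, as a careful person would: the job done as asked, in the order asked, and still so for the second after the job is handed in, with the robot touching nothing.
It also fails if it takes over 128 s, if anything falls off the work surface, if the arm or the gripper's body presses on something with over 40 N, if the wrist force passes 120 N, or if a joint passes its speed limit or range.

## Working session

There is one attempt and no reset: what is moved stays moved. The work goes in short steps, Python scripts to look and compute and a tool call to move; the robot and the scene stay as the last step left them, time stands still between calls to the robot, and variables do not carry over. Pictures are saved under pics/ and viewed, at most 14 in all, crops included, and the job is handed in when it is done.

Besides the shell and the picture viewer there is one more tool, called after ">>>" in YAML: its name, and indented under it one key for each argument. carry_out: Moves the arm, as the interface text tells. Its arguments: {"type":"object","properties":{"claw":{"type":"array","items":{"type":"number"}},"delta_pos":{"type":"array","items":{"type":"array","items":{"type":"number"}}},"angular":{"type":"array","items":{"type":"array","items":{"type":"number"}}},"force":{"type":"number"}},"required":["claw","delta_pos","angular"]}

```bash
ls; mkdir -p pics; python3 - <<'E'
from cell import arm
import cv2
print(arm.observe())
for n in ("scene","top"):
    p=arm.get_image(n); cv2.imwrite(f"pics/{n}0.png",p["frame"][:,:,::-1]); print(n,p["mtx"].round(1).tolist(),p["dist"],p["T"].round(3).tolist(),p["shot"])
    for l in ["red_objective","yellow_objective","green_objective","blue_objective","red_dish","yellow_dish","green_dish","blue_dish","spare_dish","bottle"]:
        print(l,[(round(d["conf"],2),round(d["centre"][0]*512),round(d["centre"][1]*384)) for d in arm.place_of(l,p)])
E
```

```text
pics
{'clock': 0.0, 'joints': array([-1.41559891,  0.43519437,  0.024955  ,  1.57406667, -0.01161039,
        1.13401253, -0.07510093]), 'dq': array([-0.00339013,  0.00030579, -0.00034736, -0.00049136,  0.00050228,
        0.00132951, -0.00046419]), 'joint_efforts': array([-9.94705510e-05, -6.67853880e+01,  9.85044390e-01, -3.14459217e+01,
       -6.04538270e-02,  4.28435532e-02,  1.57441827e-04]), 'position': array([0.15925784, 0.60385087, 0.22597431]), 'ee_rot': array([-4.03908112e-01, -3.11544246e+00,  2.40968993e-03]), 'force': array([ 0.63186822, -0.15891045,  0.34143154]), 'ft_torque': array([-0.03142216, -0.01465526, -0.0046933 ]), 'gripper_force': 0.0, 'width': 1.0026220216634294}
scene [[356.5, 0.0, 251.6], [0.0, 356.5, 194.3], [0.0, 0.0, 1.0]] [0.01157935 0.         0.         0.         0.        ] [[-0.207, 0.496, -0.843, 1.298], [0.978, 0.09, -0.188, 0.137], [-0.017, -0.863, -0.504, 0.484], [0.0, 0.0, 0.0, 1.0]] 1
red_objective [(0.76, 342, 190), (0.6, 259, 191)]
yellow_objective [(0.74, 203, 184), (0.67, 213, 222), (0.19, 209, 224), (0.18, 323, 227)]
green_objective [(0
[... 151 characters left out ...]
192)]
blue_dish [(0.88, 142, 242), (0.84, 149, 187), (0.78, 209, 225)]
spare_dish [(0.84, 202, 185)]
bottle [(0.69, 391, 230)]
top [[424.5, 0.0, 257.8], [0.0, 424.5, 183.7], [0.0, 0.0, 1.0]] [-0.14867875  0.          0.          0.          0.        ] [[0.018, -0.989, 0.145, 0.447], [-1.0, -0.02, -0.008, 0.009], [0.011, -0.145, -0.989, 0.951], [0.0, 0.0, 0.0, 1.0]] 2
red_objective [(0.46, 163, 248)]
yellow_objective [(0.55, 305, 161)]
green_objective [(0.54, 266, 229)]
blue_objective [(0.65, 193, 169)]
red_dish [(0.6, 267, 231)]
yellow_dish [(0.64, 193, 167)]
green_dish []
blue_dish [(0.89, 408, 231), (0.71, 312, 159), (0.58, 359, 121)]
spare_dish [(0.9, 348, 245)]
bottle [(0.93, 124, 185)]
```

View pics/scene0.png

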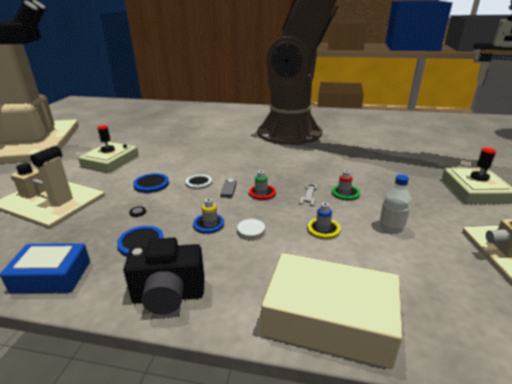

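View pics/top0.png

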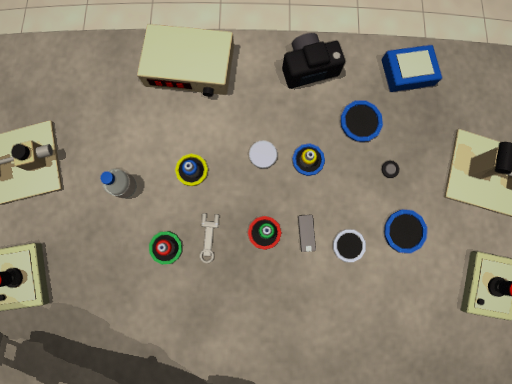

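The scene picture and the top picture agree. In the top picture:
- **Red objective:** (163,247), in the green dish.
- **Green objective:** (266,231), in the red dish.
- **Blue objective:** (190,169), in the yellow dish.
- **Yellow objective:** (309,158), in a blue dish.

What could be mistaken for what, in top pixels:
- **Blue dish:** rings at (308,159), (361,121) and (406,231). The smallest is (308,159), which holds the yellow objective.
- **Spare dish:** the white ring at (349,245). The white puck at (263,154) has no rim and is not it.
- **Objectives:** the red knobs on the side boxes and the grey ring at (390,169) are not objectives.

Next I'll measure the positions and check the choice in a crop.

```bash
cat > h.py <<'E'
from cell import arm
import cv2, numpy as np
from scipy.spatial.transform import Rotation as R
def ray(p,uv):
    n=cv2.undistortPoints(np.array([[uv]],float),p["mtx"],p["dist"])[0,0]
    return p["T"][:3,3], p["T"][:3,:3]@np.array([n[0],n[1],1])
def onz(p,uv,z):
    o,d=ray(p,uv); return o+d*(z-o[2])/d[2]
def tri(views):
    A=np.zeros((3,3));b=np.zeros(3);rs=[ray(*v) for v in views]
    for o,d in rs:
        d=d/np.linalg.norm(d);M=np.eye(3)-np.outer(d,d);A+=M;b+=M@o
    X=np.linalg.solve(A,b)
    return X,max(np.linalg.norm(np.cross(X-o,d/np.linalg.norm(d))) for o,d in rs)
def proj(p,X):
    Ti=np.linalg.inv(p["T"]);r=cv2.Rodrigues(Ti[:3,:3])[0]
    return cv2.projectPoints(np.array([X],float),r,Ti[:3,3],p["mtx"],p["dist"])[0][0,0]
HSV={"red":[(0,8),(172,180)],"yellow":[(22,36)],"green":[(45,85)],"blue":[(100,125)]}
def mask(p,c):
    h=cv2.cvtColor(p["frame"],cv2.COLOR_RGB2HSV)
    if c=="white": return cv2.inRange(h,(0,0,165),(180,45,255))
    m=0
    for a,b in HSV[c]: m=m|cv2.inRange(h,(a,110,60),(b,255,255))
    return m
def near(p,c,uv,r0,r1):
    "pixels of colour c whose distance from uv lies between r0 and r1; hull ellipse"
    v,u=np.nonzero(mask(p,c)); d=np.hypot(u-uv[0],v-uv[1]); k=(d>=r0)&(d<r1)
    pts=np.stack([u,v],1)[k].astype(np.float32)
    return cv2.fitEllipse(cv2.convexHull(pts)) if len(pts)>8 else None
E
python3 - <<'E'
from h import *
t=arm.get_image("top"); s=arm.get_image("scene")
cv2.imwrite("pics/crop0.png",cv2.resize(t["frame"][90:280,130:440,::-1],None,fx=2.5,fy=2.5,interpolation=cv2.INTER_CUBIC))
g={"red":((264,233),(262,191)),"green":((166,247),(346,191)),"yellow":((192,170),(324,227)),"blue":((308,159),(209,222)),"blue2":((361,121),(141,240)),"blue3":((406,231),(151,183)),"white":((349,245),(199,181))}
for n,(a,b) in g.items():
    c=n.rstrip("23"); R_=24 if n[-1] in "23" else 19
    ea=near(t,c,a,0,R_); eb=near(s,c,b,0,R_+3)
    X,e=tri([(t,ea[0]),(s,eb[0])])
    P=onz(t,ea[0],.01); print(n,"dish",np.round(ea[0],1),np.round(ea[1],1),"tri",X.round(4),round(e,4),"z10",P.round(4), "diam",(np.mean(ea[1])*np.linalg.norm(P-t["T"][:3,3])/424.5).round(4))
for n,a in {"red":((163,248),(342,190)),"green":((266,229),(259,191)),"yellow":((305,161),(209,222)),"blue":((193,169),(323,226))}.items():
    b=a[1]
    fa=[d["centre"] for d in arm.look_for(n+"_objective",t)][:1]; fb=[d["centre"] for d in arm.look_for(n+"_objective",s)][:3]
    print(n,[ (x[0]*512,x[1]*384) for x in fa],[ (x[0]*512,x[1]*384) for x in fb])
    m=near(t,n,a[0],0,9); print("  band top ellipse",np.round(m[0],1),np.round(m[1],1),"at z.05",onz(t,m[0],.053).round(4)) if m else None
print("bottle",onz(t,(120,184),0.).round(3), "puck",onz(t,(263,154),.01).round(3))
E
```

```text
red dish [264.1 232.3] [33.4 33.9] tri [ 0.4771 -0.0156  0.0046] 0.0005 z10 [ 0.4768 -0.0149  0.01  ] diam 0.0746
green dish [165.  247.4] [32.1 33.2] tri [0.4385 0.2038 0.0047] 0.0005 z10 [0.4386 0.2033 0.01  ] diam 0.0739
yellow dish [191.1 169.3] [32.5 32.6] tri [0.6155 0.1522 0.0052] 0.0005 z10 [0.6147 0.152  0.01  ] diam 0.0741
blue dish [308.3 159.2] [31.4 32. ] tri [ 0.6445 -0.1137  0.0047] 0.0006 z10 [ 0.6432 -0.1125  0.01  ] diam 0.0724
blue2 dish [361.2 120.7] [40.4 42.5] tri [ 0.7392 -0.2387  0.0066] 0.0012 z10 [ 0.7377 -0.2367  0.01  ] diam 0.099
blue3 dish [405.5 230.9] [41.9 43.6] tri [ 0.4842 -0.3366  0.0056] 0.0007 z10 [ 0.4838 -0.3343  0.01  ] diam 0.1009
white dish [349.4 245.4] [31.9 32.8] tri [ 0.4501 -0.2039  0.008 ] 0.0015 z10 [ 0.4505 -0.205   0.01  ] diam 0.0735
red [(163.3792, 249.10080000000002)] [(347.904, 181.9008)]
  band top ellipse [163.1 247.2] [16.1 16.6] at z.05 [0.4394 0.1984 0.053 ]
green [(265.8816, 228.59520000000003)] [(257.28, 182.8992)]
  band top ellipse [265.9 230.4] [15.2 15.5] at z.05 [ 0.4796 -0.0177  0.053 ]
yellow [(306.9952, 157.28640000000001)] [(211.2, 213.1968)]
  band top ellipse [307.2 158.5] [ 9.5 14.6] at z.05 [ 0.6358 -0.1045  0.053 ]
blue [(190.1056, 167.3856)] [(323.1744, 218.3808)]
  band top ellipse [190.5 167.8] [11.5 15.4] at z.05 [0.6102 0.1467 0.053 ]
bottle [0.579 0.317 0.   ] puck [ 0.653 -0.01   0.01 ]
```

View pics/crop0.png

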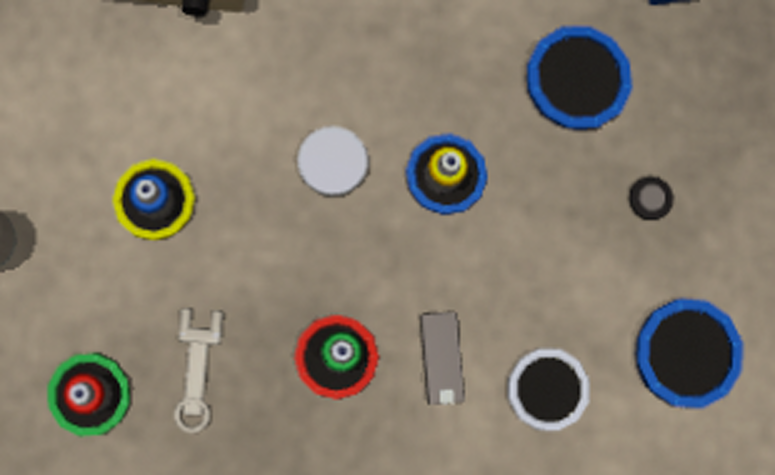

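The crop confirms it. The ring holding the yellow objective is the smallest blue one (72 mm against 100 mm), and the spare is the white ring with the black floor. The other blue rings sit at crop (580,78) and (690,352), and the white puck at (333,160). I'll square the tool to the world axes and move over the area.

>>> carry_out:
  claw: [9,9,9,9,9,9,9,9,9,9,9,9,9,9,9,9,9,9,9,9]
  delta_pos:
    - [0,0,0]
    - [0,0,0]
    - [-1.5,-3.3,0]
    - [-1.5,-3.3,0]
    - [-1.5,-3.3,0]
    - [-1.5,-3.3,0]
    - [-1.5,-3.3,0]
    - [-1.5,-3.3,0]
    - [-1.5,-3.3,0]
    - [-1.5,-3.3,0]
    - [-1.5,-3.3,0]
    - [-1.5,-3.3,0]
    - [-1.5,-3.3,0]
    - [-1.5,-3.3,0]
    - [-1.5,-3.3,0]
    - [-1.5,-3.3,0]
    - [-1.5,-3.3,0]
    - [-1.5,-3.3,0]
    - [-1.5,-3.3,0]
    - [-1.5,-3.3,0]
  angular:
    - [0,0,-0.129]
    - [0,0,-0.129]
    - [0,0,0]
    - [0,0,0]
    - [0,0,0]
    - [0,0,0]
    - [0,0,0]
    - [0,0,0]
    - [0,0,0]
    - [0,0,0]
    - [0,0,0]
    - [0,0,0]
    - [0,0,0]
    - [0,0,0]
    - [0,0,0]
    - [0,0,0]
    - [0,0,0]
    - [0,0,0]
    - [0,0,0]
    - [0,0,0]
  force: 20

```text
clock: 3.6
position: [0.43, 0.009, 0.2271]
ee_rot: [-0.0, 3.141, 0.001]
force: [0.4, 0.3, -0.0]
width: 0.978
gripper_force: 0.0
```

```bash
python3 - <<'E'
from h import *
o=arm.observe(); print(o["clock"],o["position"],o["ee_rot"],o["force"],o["joints"].round(2))
w=arm.get_image("wrist"); cv2.imwrite("pics/w1.png",w["frame"][:,:,::-1]); print(w["T"].round(3).tolist(),w["mtx"].round(1).tolist(),w["dist"])
for l in ["red_objective","yellow_objective","green_objective","blue_objective","red_dish","yellow_dish","green_dish","blue_dish","spare_dish"]:
    print(l,[(round(d["conf"],2),round(d["centre"][0]*512),round(d["centre"][1]*384)) for d in arm.place_of(l,w)])
E
```

```text
3.6 [0.42997299 0.00898449 0.22705646] [-4.40324112e-04  3.14066423e+00  6.50690588e-04] [ 0.40001455  0.27401093 -0.00946571] [-0.53  0.1   0.42  2.04 -0.05  1.    1.49]
[[-0.001, 0.956, 0.294, 0.35], [1.0, 0.001, 0.001, 0.01], [0.001, 0.294, -0.956, 0.386], [0.0, 0.0, 0.0, 1.0]] [[322.6, 0.0, 255.0], [0.0, 322.6, 198.1], [0.0, 0.0, 1.0]] [-0.07396607  0.          0.          0.          0.        ]
red_objective [(0.8, 409, 174)]
yellow_objective [(0.68, 171, 313)]
green_objective [(0.63, 234, 209)]
blue_objective [(0.49, 359, 298)]
red_dish [(0.6, 233, 205)]
yellow_dish [(0.47, 353, 294), (0.44, 359, 297)]
green_dish [(0.86, 409, 174)]
blue_dish [(0.88, 170, 320)]
spare_dish [(0.56, 83, 184)]
```

View pics/w1.png

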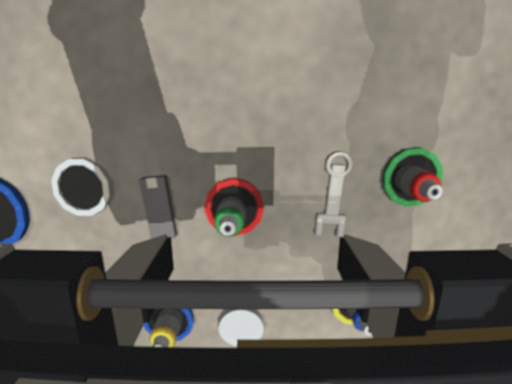

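The wrist picture shows the spare dish at (82,187), green in the red dish at (234,207) with its nose at (227,228), and red in the green dish at (413,177) with its nose at (434,191). The gripper hides part of the front row. I'll triangulate the nose tips from the wrist and top pictures.

```bash
cat >> h.py <<'E'
def rimfit(p,c,X0,r0=.027,r1=.042,zr=.010):
    "circle fit on bench plane z=zr of the rim's pixels near X0"
    v,u=np.nonzero(mask(p,c)); 
    n=cv2.undistortPoints(np.stack([u,v],1).astype(float)[:,None],p["mtx"],p["dist"])[:,0]
    d=np.c_[n,np.ones(len(n))]@p["T"][:3,:3].T; o=p["T"][:3,3]; P=(o+d*((zr-o[2])/d[:,2])[:,None])[:,:2]
    c0=np.array(X0[:2],float)
    for _ in range(10):
        q=P-c0; r=np.hypot(*q.T); k=(r>r0)&(r<r1)
        if k.sum()<15: return None
        A=np.c_[2*P[k],np.ones(k.sum())]; s=np.linalg.lstsq(A,(P[k]**2).sum(1),rcond=None)[0]; c0=s[:2]
    return c0,np.sqrt(s[2]+c0@c0),int(k.sum())
D={"red":(.477,-.0155),"green":(.4385,.2035),"yellow":(.615,.152),"blue":(.644,-.113),"white":(.4503,-.2043)}
E
python3 - <<'E'
from h import *
t=arm.get_image("top"); s=arm.get_image("scene"); w=arm.get_image("wrist")
for n,a,b in [("green",(266.8,230.4),(227,228)),("red",(162,248),(434,191))]:
    X,e=tri([(t,a),(w,b)]); print(n,"nose",X.round(4),round(e,4),"top@68",onz(t,a,.068).round(4),"wrist@68",onz(w,b,.068).round(4))
for n in ("red","green","white","yellow","blue"):
    for p,q in ((t,"top"),(w,"wrist"),(s,"scene")):
        f=rimfit(p,n,D[n]); print(n,q,f and (f[0].round(4),f[1].round(4),f[2]))
for n,c in (("red",(163,247)),("green",(266,230)),("yellow",(308,157)),("blue",(190,167))): 
    x,y=int(c[0])-12,int(c[1])-12
x=[t["frame"][b-14:b+14,a-14:a+14] for a,b in((163,247),(266,230),(308,157),(190,167))]
x+=[w["frame"][b-14:b+14,a-14:a+14] for a,b in((434,191),(227,228))]
cv2.imwrite("pics/noses.png",cv2.resize(cv2.hconcat(x),None,fx=4.7,fy=4.7,interpolation=0)[:,:,::-1])
E
```

```text
green nose [ 0.479  -0.018   0.0709] 0.0009 top@68 [ 0.479 -0.019  0.068] wrist@68 [ 0.4803 -0.0174  0.068 ]
red nose [0.4376 0.1966 0.0733] 0.0003 top@68 [0.4377 0.1975 0.068 ] wrist@68 [0.4388 0.1999 0.068 ]
red top None
red wrist (array([ 0.4775, -0.0148]), np.float64(0.0327), 984)
red scene (array([ 0.4857, -0.0147]), np.float64(0.0343), 157)
green top (array([0.4385, 0.204 ]), np.float64(0.0323), 303)
green wrist (array([0.4384, 0.2032]), np.float64(0.0324), 871)
green scene (array([0.4474, 0.2027]), np.float64(0.0328), 122)
white top (array([ 0.4506, -0.2053]), np.float64(0.0335), 303)
white wrist (array([ 0.4514, -0.2095]), np.float64(0.0352), 1289)
white scene (array([ 0.4494, -0.2077]), np.float64(0.0353), 114)
yellow top (array([0.6147, 0.1523]), np.float64(0.0328), 388)
yellow wrist None
yellow scene (array([0.6211, 0.1514]), np.float64(0.0338), 247)
blue top (array([ 0.6434, -0.1125]), np.float64(0.0325), 339)
blue wrist (array([ 0.6451, -0.1117]), np.float64(0.032), 290)
blue scene (array([ 0.6514, -0.1117]), np.float64(0.0331), 188)
```

View pics/noses.png

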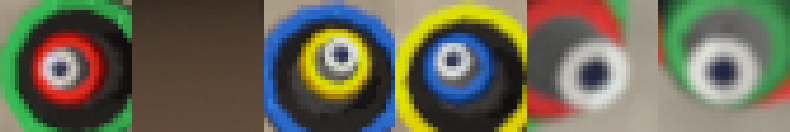

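The nose crops show dark lens centres in the top picture near red (162,247), yellow (310,154) and blue (188,165). Green stands at about (0.4795, -0.018). Next I'll go down on it.

>>> carry_out:
  claw: [7,7,7,7,7,7,7,7,7,7,7,7,7,7,7,7,7,7]
  delta_pos:
    - [-1.65,-0.9,1]
    - [-1.65,-0.9,1]
    - [-1.65,-0.9,1]
    - [0,0,2]
    - [0,0,2]
    - [0,0,2]
    - [0,0,2]
    - [0,0,2]
    - [0,0,1.5]
    - [0,0,1.5]
    - [0,0,1.5]
    - [0,0,1]
    - [0,0,1]
    - [0,0,1]
    - [0,0,0.2]
    - [0,0,0]
    - [0,0,0]
    - [0,0,0]
  angular:
    - [0,0,0]
    - [0,0,0]
    - [0,0,0]
    - [0,0,0]
    - [0,0,0]
    - [0,0,0]
    - [0,0,0]
    - [0,0,0]
    - [0,0,0]
    - [0,0,0]
    - [0,0,0]
    - [0,0,0]
    - [0,0,0]
    - [0,0,0]
    - [0,0,0]
    - [0,0,0]
    - [0,0,0]
    - [0,0,0]

```text
clock: 6.05
position: [0.4793, -0.0166, 0.0202]
ee_rot: [-0.0, 3.141, 0.0]
force: [-0.3, 0.2, 0.3]
width: 0.762
gripper_force: 0.0
```

```bash
python3 - <<'E'
from h import *
w=arm.get_image("wrist"); cv2.imwrite("pics/w2.png",w["frame"][:,:,::-1])
for l in ["green_objective"]:
    print(l,[(round(d["conf"],2),round(d["centre"][0]*512),round(d["centre"][1]*384)) for d in arm.place_of(l,w)])
P=arm.observe()["position"]; print(P,"tcp px",proj(w,P), "objective axis px",[proj(w,(.4795,-.018,z)) for z in(.006,.068)])
E
```

```text
green_objective [(0.82, 249, 245)]
[ 0.47926268 -0.01657628  0.02011317] tcp px [252.90345449 252.39103218] objective axis px [array([250.6177092 , 241.83863999]), array([248.71200192, 306.33148154])]
```

View pics/w2.png

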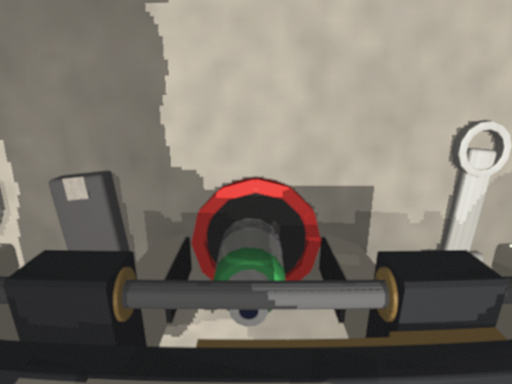

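The objective sits between the open fingers. Its nose is at (248,308), where it was predicted. I'll close on it with a 1.5 mm shift, then lift.

>>> carry_out:
  claw: [7,5,4,3,2.5,2.5,2.5,2.5,2.5,2.5,2.5]
  delta_pos:
    - [0,-0.15,0]
    - [0,0,0]
    - [0,0,0]
    - [0,0,0]
    - [0,0,0]
    - [0,0,0]
    - [0,0,0]
    - [0,0,0]
    - [0,0,-0.5]
    - [0,0,-1]
    - [0,0,0]
  angular:
    - [0,0,0]
    - [0,0,0]
    - [0,0,0]
    - [0,0,0]
    - [0,0,0]
    - [0,0,0]
    - [0,0,0]
    - [0,0,0]
    - [0,0,0]
    - [0,0,0]
    - [0,0,0]
  force: 15

```text
clock: 7.25
position: [0.4797, -0.0181, 0.036]
ee_rot: [-0.0, 3.14, 0.0]
force: [-0.7, -0.1, -2.2]
width: 0.361
gripper_force: 15.0
```

>>> carry_out:
  claw: [2.5,2.5,2.5,2.5,2.5,2.5,2.5,2.5,2.5,2.5,2.5,2.5,2.5,2.5,2.5,2.5,2.5,2.5]
  delta_pos:
    - [0,0,-2]
    - [0,0,-2]
    - [0.3,-1.9,0]
    - [0.4,-2.6,0]
    - [0.4,-2.6,0]
    - [0.4,-2.6,0]
    - [0.4,-2.6,0]
    - [0.4,-2.6,0]
    - [0.4,-2.5,0]
    - [0.2,-1.4,0]
    - [0,0,0]
    - [0,0,1.5]
    - [0,0,1.5]
    - [0,0,1]
    - [0,0,0.7]
    - [0,0,0.4]
    - [0,0,0.2]
    - [0,0,0]
  angular:
    - [0,0,0]
    - [0,0,0]
    - [0,0,0]
    - [0,0,0]
    - [0,0,0]
    - [0,0,0]
    - [0,0,0]
    - [0,0,0]
    - [0,0,0]
    - [0,0,0]
    - [0,0,0]
    - [0,0,0]
    - [0,0,0]
    - [0,0,0]
    - [0,0,0]
    - [0,0,0]
    - [0,0,0]
    - [0,0,0]

```text
clock: 9.05
position: [0.4501, -0.206, 0.0218]
ee_rot: [-0.0, 3.141, 0.0]
force: [-0.0, 0.3, -1.5]
width: 0.357
gripper_force: 15.0
```

```bash
python3 - <<'E'
from h import *
w=arm.get_image("wrist"); cv2.imwrite("pics/w3.png",w["frame"][:,:,::-1])
o=arm.observe();print(o["position"],o["force"],o["gripper_force"])
for z in (.01,): print(rimfit(w,"white",o["position"]))
E
```

```text
[ 0.45018481 -0.2061285   0.02194823] [ 0.8508197   0.06841441 -1.32049617] 14.974797315371688
(array([ 0.41217575, -0.1878618 ]), np.float64(0.033472729758293976), 4907)
```

View pics/w3.png

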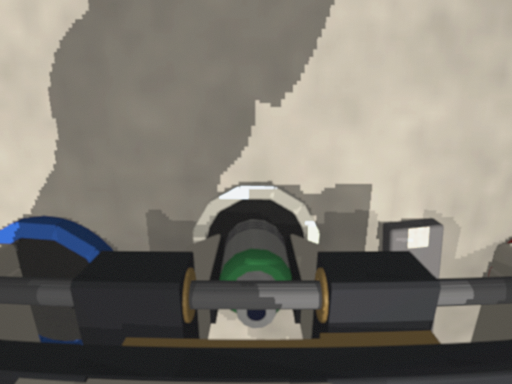

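Green is centred in the white dish, with the rim at columns 195–318 around column 257. I'll lower the last bit in small steps.

>>> carry_out:
  claw: [2.5,2.5,2.5]
  delta_pos:
    - [0,0,0.1]
    - [0,0,0.07]
    - [0,0,0]
  angular:
    - [0,0,0]
    - [0,0,0]
    - [0,0,0]

```text
clock: 9.4
position: [0.45, -0.2061, 0.0201]
ee_rot: [-0.0, 3.141, 0.0]
force: [-0.2, 0.4, -2.1]
width: 0.358
gripper_force: 15.0
```

>>> carry_out:
  claw: [2.5,2.5,2.5]
  delta_pos:
    - [0,0,0.05]
    - [0,0,0.03]
    - [0,0,0]
  angular:
    - [0,0,0]
    - [0,0,0]
    - [0,0,0]

```text
clock: 9.7
position: [0.4502, -0.2063, 0.0195]
ee_rot: [0.0, 3.141, -0.0]
force: [-1.4, -0.0, 4.6]
width: 0.358
gripper_force: 15.0
```

It touched down at 4.6 N. Now to release, rise and go to red.

>>> carry_out:
  claw: [4,5,7,7,7,7,7,7,7,7,7,7,7,7,7,7,7,7,7,7]
  delta_pos:
    - [0,0,0]
    - [0,0,0]
    - [0,0,0]
    - [0,0,-1]
    - [0,0,-2]
    - [0,0,-2.5]
    - [0,0,-2.5]
    - [0,0,-2]
    - [0.1,2.5,0]
    - [0.1,3.5,0]
    - [0.1,3.5,0]
    - [0.1,3.5,0]
    - [0.1,3.5,0]
    - [0.1,3.5,0]
    - [0.1,3.5,0]
    - [0.1,3.5,0]
    - [0.1,3.5,0]
    - [0.1,3.5,0]
    - [0.1,3.5,0]
    - [0.1,3,0]
  angular:
    - [0,0,0]
    - [0,0,0]
    - [0,0,0]
    - [0,0,0]
    - [0,0,0]
    - [0,0,0]
    - [0,0,0]
    - [0,0,0]
    - [0,0,0]
    - [0,0,0]
    - [0,0,0]
    - [0,0,0]
    - [0,0,0]
    - [0,0,0]
    - [0,0,0]
    - [0,0,0]
    - [0,0,0]
    - [0,0,0]
    - [0,0,0]
    - [0,0,0]

```text
clock: 11.7
position: [0.4377, 0.2009, 0.12]
ee_rot: [-0.002, 3.141, 0.001]
force: [0.1, -0.3, -0.9]
width: 0.763
gripper_force: 0.0
```

```bash
cat >> h.py <<'E'
def nose(c,win=11):
    "objective c: dark lens centre in top and wrist pictures -> positions at z=.068"
    out=[]
    for n in ("top","wrist"):
        p=arm.get_image(n); r=arm.trace(c+"_objective",p)
        if not r: out.append((n,None)); continue
        reg=r[0]["region"]; m=(mask(p,c)>0)&cv2.dilate(reg.astype(np.uint8),np.ones((5,5))).astype(bool)
        v,u=np.nonzero(m); 
        out.append((n,r[0]["conf"],"band@.05",onz(p,(u.mean(),v.mean()),.049).round(4), "foot px",arm.place_of(c+"_objective",p)[:1]))
    return out
E
python3 - <<'E'
from h import *
o=arm.observe();print(o["position"],o["force"])
t=arm.get_image("top");w=arm.get_image("wrist")
k=cv2.resize(t["frame"][130:290,130:430],None,fx=2,fy=2,interpolation=cv2.INTER_CUBIC)
cv2.imwrite("pics/c4.png",cv2.vconcat([k,cv2.resize(w["frame"][:260,50:470],(600,280))])[:,:,::-1])
for i in nose("red"):print(i)
E
```

```text
[0.43770963 0.20086245 0.11995946] [ 0.09941695 -0.25377151 -0.86958915]
('top', None)
('wrist', 0.72, 'band@.05', array([0.4358, 0.1994, 0.049 ]), 'foot px', [{'centre': [0.4951, 0.5115], 'conf': 0.6}])
```

View pics/c4.png

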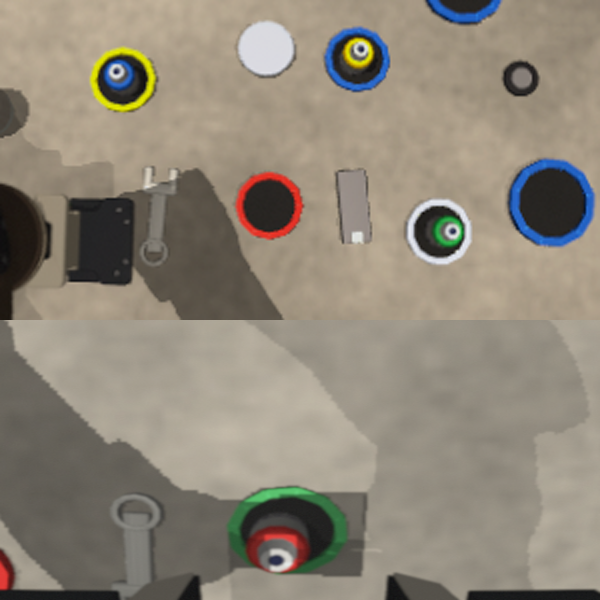

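Green stands upright in the white dish, at crop (440,231). The red dish is empty, at (269,205). Red's nose is at (277,561) in the lower crop, which puts it near (0.439, 0.1965). I'll go down on it.

>>> carry_out:
  claw: [7,7,7,7,7,7,7,7,7,5,4,3,2.5,2.5,2.5,2.5,2.5,2.5,2.5]
  delta_pos:
    - [-0.05,-0.4,0]
    - [0,0,1.5]
    - [0,0,2]
    - [0,0,2]
    - [0,0,2]
    - [0,0,1.2]
    - [0,0,0.8]
    - [0,0,0.5]
    - [0,0,0]
    - [0,0,0]
    - [0,0,0]
    - [0,0,0]
    - [0,0,0]
    - [0,0,0]
    - [0,0,0]
    - [0,0,0]
    - [0,0,-0.5]
    - [0,0,-1]
    - [0,0,0]
  angular:
    - [0,0,0]
    - [0,0,0]
    - [0,0,0]
    - [0,0,0]
    - [0,0,0]
    - [0,0,0]
    - [0,0,0]
    - [0,0,0]
    - [0,0,0]
    - [0,0,0]
    - [0,0,0]
    - [0,0,0]
    - [0,0,0]
    - [0,0,0]
    - [0,0,0]
    - [0,0,0]
    - [0,0,0]
    - [0,0,0]
    - [0,0,0]

```text
clock: 13.95
position: [0.4391, 0.1951, 0.0355]
ee_rot: [0.0, 3.14, 0.001]
force: [0.2, 0.8, -1.2]
width: 0.361
gripper_force: 15.0
```

>>> carry_out:
  claw: [2.5,2.5,2.5,2.5,2.5,2.5,2.5,2.5,2.5,2.5,2.5,2.5,2.5,2.5,2.5,2.5,2.5,2.5,2.5,2.5]
  delta_pos:
    - [0,0,-2]
    - [0,0,-2]
    - [-0.4,-2,0]
    - [-0.5,-2.8,0]
    - [-0.5,-2.8,0]
    - [-0.5,-2.8,0]
    - [-0.5,-2.8,0]
    - [-0.5,-2.8,0]
    - [-0.5,-2.8,0]
    - [-0.4,-2.2,0]
    - [0,0,0]
    - [0,0,1.5]
    - [0,0,1.5]
    - [0,0,1]
    - [0,0,0.7]
    - [0,0,0.4]
    - [0,0,0.3]
    - [0,0,0.05]
    - [0,0,0]
    - [0,0,0]
  angular:
    - [0,0,0]
    - [0,0,0]
    - [0,0,0]
    - [0,0,0]
    - [0,0,0]
    - [0,0,0]
    - [0,0,0]
    - [0,0,0]
    - [0,0,0]
    - [0,0,0]
    - [0,0,0]
    - [0,0,0]
    - [0,0,0]
    - [0,0,0]
    - [0,0,0]
    - [0,0,0]
    - [0,0,0]
    - [0,0,0]
    - [0,0,0]
    - [0,0,0]

```text
clock: 15.95
position: [0.4767, -0.0151, 0.02]
ee_rot: [-0.0, 3.141, 0.0]
force: [0.6, -0.5, -0.9]
width: 0.359
gripper_force: 15.0
```

>>> carry_out:
  claw: [2.5,2.5,2.5]
  delta_pos:
    - [0,0,0.05]
    - [0,0,0.03]
    - [0,0,0]
  angular:
    - [0,0,0]
    - [0,0,0]
    - [0,0,0]

```text
clock: 16.25
position: [0.4767, -0.0151, 0.0193]
ee_rot: [-0.0, 3.141, 0.0]
force: [-1.3, -0.3, 4.3]
width: 0.358
gripper_force: 15.0
```

Red has touched down in its dish. I'll release it and fetch green from the white dish, where I left it at (0.450, -0.206).

>>> carry_out:
  claw: [4,5,7,7,7,7,7,7,7,7,7,7,7,7,7,7]
  delta_pos:
    - [0,0,0]
    - [0,0,0]
    - [0,0,0]
    - [0,0,-1]
    - [0,0,-2]
    - [0,0,-2.5]
    - [0,0,-2.5]
    - [0,0,-2]
    - [0.35,-2.3,0]
    - [0.4,-3,0]
    - [0.4,-3,0]
    - [0.4,-3,0]
    - [0.4,-3,0]
    - [0.4,-3,0]
    - [0.25,-1.8,0]
    - [0,0,0]
  angular:
    - [0,0,0]
    - [0,0,0]
    - [0,0,0]
    - [0,0,0]
    - [0,0,0]
    - [0,0,0]
    - [0,0,0]
    - [0,0,0]
    - [0,0,0]
    - [0,0,0]
    - [0,0,0]
    - [0,0,0]
    - [0,0,0]
    - [0,0,0]
    - [0,0,0]
    - [0,0,0]

```text
clock: 17.85
position: [0.4497, -0.2092, 0.1197]
ee_rot: [0.007, 3.141, -0.002]
force: [-1.1, 0.1, -0.6]
width: 0.763
gripper_force: 0.0
```

>>> carry_out:
  claw: [7,7,7,7,7,7,7,7,5,4,3,2.5,2.5,2.5,2.5,2.5,2.5,2.5]
  delta_pos:
    - [0,0,1.5]
    - [0,0,2]
    - [0,0,2]
    - [0,0,2]
    - [0,0,1.2]
    - [0,0,0.8]
    - [0,0,0.45]
    - [0,0,0]
    - [0,0,0]
    - [0,0,0]
    - [0,0,0]
    - [0,0,0]
    - [0,0,0]
    - [0,0,0]
    - [0,0,0]
    - [0,0,-0.5]
    - [0,0,-1]
    - [0,0,0]
  angular:
    - [0,0,0]
    - [0,0,0]
    - [0,0,0]
    - [0,0,0]
    - [0,0,0]
    - [0,0,0]
    - [0,0,0]
    - [0,0,0]
    - [0,0,0]
    - [0,0,0]
    - [0,0,0]
    - [0,0,0]
    - [0,0,0]
    - [0,0,0]
    - [0,0,0]
    - [0,0,0]
    - [0,0,0]
    - [0,0,0]

```text
clock: 19.65
position: [0.4511, -0.2064, 0.0357]
ee_rot: [-0.0, 3.14, -0.001]
force: [0.3, -0.1, -2.1]
width: 0.36
gripper_force: 15.0
```

>>> carry_out:
  claw: [2.5,2.5,2.5,2.5,2.5,2.5,2.5,2.5,2.5,2.5,2.5,2.5,2.5,2.5,2.5,2.5,2.5,2.5,2.5,2.5]
  delta_pos:
    - [0,0,-2]
    - [0,0,-2.5]
    - [0,0,-2.5]
    - [0,0,-2]
    - [0.05,1.5,0]
    - [0.1,2.5,0]
    - [0.1,3,0]
    - [0.1,3,0]
    - [0.1,3,0]
    - [0.1,3,0]
    - [0.1,3,0]
    - [0.1,3,0]
    - [0.1,3,0]
    - [0.1,3,0]
    - [0.1,3,0]
    - [0.1,3,0]
    - [0.1,3,0]
    - [0.05,2.5,0]
    - [0.05,1.5,0]
    - [0,0,0]
  angular:
    - [0,0,0]
    - [0,0,0]
    - [0,0,0]
    - [0,0,0]
    - [0,0,0]
    - [0,0,0]
    - [0,0,0]
    - [0,0,0]
    - [0,0,0]
    - [0,0,0]
    - [0,0,0]
    - [0,0,0]
    - [0,0,0]
    - [0,0,0]
    - [0,0,0]
    - [0,0,0]
    - [0,0,0]
    - [0,0,0]
    - [0,0,0]
    - [0,0,0]

```text
clock: 21.65
position: [0.4366, 0.2059, 0.1244]
ee_rot: [-0.005, 3.141, 0.001]
force: [-0.2, -0.4, -1.5]
width: 0.362
gripper_force: 15.0
```

>>> carry_out:
  claw: [2.5,2.5,2.5,2.5,2.5,2.5,2.5,2.5,2.5,2.5,2.5,2.5]
  delta_pos:
    - [0,0,0]
    - [0,0,1.5]
    - [0,0,2]
    - [0,0,2]
    - [0,0,2]
    - [0,0,1.3]
    - [0,0,0.8]
    - [0,0,0.5]
    - [0,0,0.3]
    - [0,0,0.1]
    - [0,0,0]
    - [0,0,0]
  angular:
    - [0,0,0]
    - [0,0,0]
    - [0,0,0]
    - [0,0,0]
    - [0,0,0]
    - [0,0,0]
    - [0,0,0]
    - [0,0,0]
    - [0,0,0]
    - [0,0,0]
    - [0,0,0]
    - [0,0,0]

```text
clock: 22.85
position: [0.4372, 0.2041, 0.0198]
ee_rot: [-0.0, 3.141, 0.001]
force: [-0.3, 0.3, -1.8]
width: 0.364
gripper_force: 15.0
```

>>> carry_out:
  claw: [2.5,2.5,2.5]
  delta_pos:
    - [0,0,0.04]
    - [0,0,0.03]
    - [0,0,0]
  angular:
    - [0,0,0]
    - [0,0,0]
    - [0,0,0]

```text
clock: 23.15
position: [0.4373, 0.2041, 0.0194]
ee_rot: [-0.0, 3.141, 0.001]
force: [-1.9, -1.0, 6.7]
width: 0.358
gripper_force: 15.0
```

Touched down. I'll release, rise and move over blue.

>>> carry_out:
  claw: [4,5,7,7,7,7,7,7,7,7,7,7,7,7,7,7]
  delta_pos:
    - [0,0,0]
    - [0,0,0]
    - [0,0,0]
    - [0,0,-1]
    - [0,0,-2]
    - [0,0,-2.5]
    - [0,0,-2.5]
    - [0,0,-2]
    - [-2.2,-0.7,-1]
    - [-3,-1,-1]
    - [-3,-1,0]
    - [-3,-1,0]
    - [-3,-1,0]
    - [-2.8,-1,0]
    - [0,0,0]
    - [0,0,0]
  angular:
    - [0,0,0]
    - [0,0,0]
    - [0,0,0]
    - [0,0,0]
    - [0,0,0]
    - [0,0,0]
    - [0,0,0]
    - [0,0,0]
    - [0,0,0]
    - [0,0,0]
    - [0,0,0]
    - [0,0,0]
    - [0,0,0]
    - [0,0,0]
    - [0,0,0]
    - [0,0,0]

```text
clock: 24.75
position: [0.6068, 0.1465, 0.1389]
ee_rot: [-0.002, -3.141, 0.0]
force: [0.7, -0.1, 0.2]
width: 0.76
gripper_force: 0.0
```

```bash
python3 - <<'E'
from h import *
o=arm.observe();print(o["position"],o["force"])
t=arm.get_image("top");w=arm.get_image("wrist");s=arm.get_image("scene")
cv2.imwrite("pics/c5.png",cv2.vconcat([cv2.resize(s["frame"][150:260,100:420],(640,220),interpolation=2),cv2.resize(w["frame"][:270],(640,338))])[:,:,::-1])
for i in nose("blue"):print(i)
print(rimfit(w,"yellow",D["yellow"]))
for c in [(310.4,154.6),(188.4,165.5)]: print(onz(t,c,.068).round(4))
E
```

```text
[0.60679623 0.14646918 0.13887124] [ 0.72360094 -0.1273301   0.21657784]
('top', 0.56, 'band@.05', array([0.6006, 0.1495, 0.049 ]), 'foot px', [{'centre': [0.3773, 0.4435], 'conf': 0.59}])
('wrist', 0.94, 'band@.05', array([0.6089, 0.1503, 0.049 ]), 'foot px', [{'centre': [0.5029, 0.5073], 'conf': 0.65}])
(array([0.61557341, 0.15268647]), np.float64(0.0327237338724733), 1807)
[ 0.6413 -0.1096  0.068 ]
[0.6124 0.1492 0.068 ]
```

View pics/c5.png

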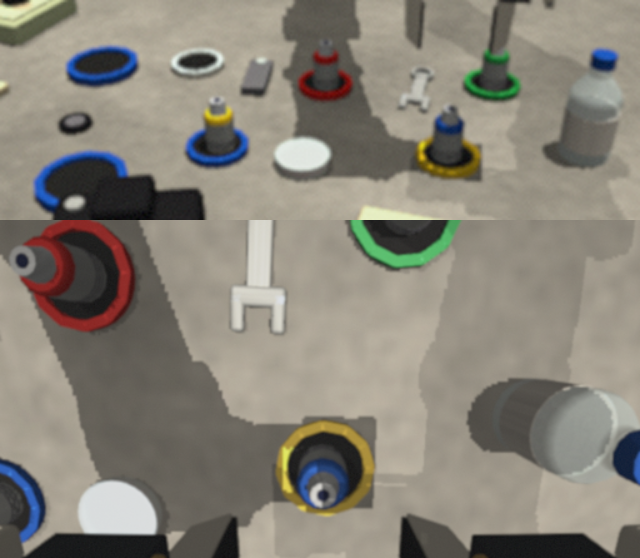

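Red stands in red and green in green, both upright, in the upper crop at (325,80) and (492,80). Blue's nose is at lower-crop (323,495), which gives about (0.613, 0.150). The bottle is clear. I'll grasp blue.

>>> carry_out:
  claw: [7,7,7,7,7,7,7,7,7,7,5,4,3,2.5,2.5,2.5,2.5,2.5,2.5,2.5]
  delta_pos:
    - [-0.6,0.3,0]
    - [0,0,1.5]
    - [0,0,2]
    - [0,0,2]
    - [0,0,2]
    - [0,0,2]
    - [0,0,1.2]
    - [0,0,0.8]
    - [0,0,0.4]
    - [0,0,0]
    - [0,0,0]
    - [0,0,0]
    - [0,0,0]
    - [0,0,0]
    - [0,0,0]
    - [0,0,0]
    - [0,0,0]
    - [0,0,-0.5]
    - [0,0,-1]
    - [0,0,0]
  angular:
    - [0,0,0]
    - [0,0,0]
    - [0,0,0]
    - [0,0,0]
    - [0,0,0]
    - [0,0,0]
    - [0,0,0]
    - [0,0,0]
    - [0,0,0]
    - [0,0,0]
    - [0,0,0]
    - [0,0,0]
    - [0,0,0]
    - [0,0,0]
    - [0,0,0]
    - [0,0,0]
    - [0,0,0]
    - [0,0,0]
    - [0,0,0]
    - [0,0,0]

```text
clock: 27.2
position: [0.6139, 0.1501, 0.0364]
ee_rot: [-0.0, 3.139, 0.001]
force: [1.2, -0.3, -1.2]
width: 0.361
gripper_force: 15.0
```

>>> carry_out:
  claw: [2.5,2.5,2.5,2.5,2.5,2.5,2.5,2.5,2.5,2.5,2.5,2.5,2.5,2.5,2.5,2.5,2.5,2.5,2.5,2.5]
  delta_pos:
    - [0,0,-2]
    - [0,0,-2.5]
    - [0,0,-2.5]
    - [0,0,-2]
    - [0.6,-1.3,0]
    - [1.2,-2.6,0]
    - [1.2,-2.6,0]
    - [1.2,-2.6,0]
    - [1.2,-2.6,0]
    - [1.2,-2.6,0]
    - [1.2,-2.6,0]
    - [1.2,-2.6,0]
    - [1.2,-2.6,0]
    - [1.2,-2.6,0]
    - [1.2,-2.6,0]
    - [1.2,-2.6,0]
    - [1.2,-2.6,0]
    - [1,-2.3,0]
    - [0.4,-0.8,0]
    - [0,0,0]
  angular:
    - [0,0,0]
    - [0,0,0]
    - [0,0,0]
    - [0,0,0]
    - [0,0,0]
    - [0,0,0]
    - [0,0,0]
    - [0,0,0]
    - [0,0,0]
    - [0,0,0]
    - [0,0,0]
    - [0,0,0]
    - [0,0,0]
    - [0,0,0]
    - [0,0,0]
    - [0,0,0]
    - [0,0,0]
    - [0,0,0]
    - [0,0,0]
    - [0,0,0]

```text
clock: 29.2
position: [0.4475, -0.2073, 0.1243]
ee_rot: [-0.005, -3.141, 0.0]
force: [-0.2, 0.7, -1.5]
width: 0.359
gripper_force: 15.0
```

>>> carry_out:
  claw: [2.5,2.5,2.5,2.5,2.5,2.5,2.5,2.5,2.5,2.5,2.5,2.5]
  delta_pos:
    - [0,0,0]
    - [0,0,1.5]
    - [0,0,2]
    - [0,0,2]
    - [0,0,2]
    - [0,0,1.3]
    - [0,0,0.8]
    - [0,0,0.4]
    - [0,0,0.3]
    - [0,0,0.1]
    - [0,0,0]
    - [0,0,0]
  angular:
    - [0,0,0]
    - [0,0,0]
    - [0,0,0]
    - [0,0,0]
    - [0,0,0]
    - [0,0,0]
    - [0,0,0]
    - [0,0,0]
    - [0,0,0]
    - [0,0,0]
    - [0,0,0]
    - [0,0,0]

```text
clock: 30.4
position: [0.4493, -0.2062, 0.0211]
ee_rot: [-0.0, 3.141, -0.0]
force: [0.3, 0.0, -0.5]
width: 0.36
gripper_force: 15.0
```

>>> carry_out:
  claw: [2.5,2.5,2.5]
  delta_pos:
    - [0,0,0.06]
    - [0,0,0.05]
    - [0,0,0]
  angular:
    - [0,0,0]
    - [0,0,0]
    - [0,0,0]

```text
clock: 30.7
position: [0.4491, -0.2062, 0.0198]
ee_rot: [-0.0, 3.141, -0.0]
force: [-0.2, 0.4, 1.3]
width: 0.358
gripper_force: 15.0
```

Contact. I'll release and go over yellow.

>>> carry_out:
  claw: [4,5,7,7,7,7,7,7,7,7,7,7,7,7,7,7,7]
  delta_pos:
    - [0,0,0]
    - [0,0,0]
    - [0,0,0]
    - [0,0,-1]
    - [0,0,-2]
    - [0,0,-2.5]
    - [0,0,-2.5]
    - [0,0,-2]
    - [-2,1,-1]
    - [-3,1.5,-1]
    - [-3,1.5,0]
    - [-3,1.5,0]
    - [-3,1.5,0]
    - [-3,1.5,0]
    - [-2.1,1.1,0]
    - [0,0,0]
    - [0,0,0]
  angular:
    - [0,0,0]
    - [0,0,0]
    - [0,0,0]
    - [0,0,0]
    - [0,0,0]
    - [0,0,0]
    - [0,0,0]
    - [0,0,0]
    - [0,0,0]
    - [0,0,0]
    - [0,0,0]
    - [0,0,0]
    - [0,0,0]
    - [0,0,0]
    - [0,0,0]
    - [0,0,0]
    - [0,0,0]

```text
clock: 32.4
position: [0.6396, -0.1101, 0.1398]
ee_rot: [0.001, -3.141, 0.001]
force: [-0.1, -0.2, -0.4]
width: 0.765
gripper_force: 0.0
```

```bash
python3 - <<'E'
from h import *
o=arm.observe();print(o["position"],o["force"])
w=arm.get_image("wrist");s=arm.get_image("scene")
cv2.imwrite("pics/c6.png",cv2.vconcat([cv2.resize(s["frame"][150:260,100:420],(640,220),interpolation=2),cv2.resize(w["frame"][:270],(640,338))])[:,:,::-1])
for i in nose("yellow"):print(i)
print(rimfit(w,"blue",D["blue"]))
E
```

```text
[ 0.63959886 -0.11013874  0.13982101] [-0.05501    -0.17865277 -0.37341842]
('top', None)
('wrist', 0.77, 'band@.05', array([ 0.6393, -0.1092,  0.049 ]), 'foot px', [{'centre': [0.502, 0.5057], 'conf': 0.75}])
(array([ 0.64480607, -0.11220731]), np.float64(0.032673230751784896), 1605)
```

View pics/c6.png

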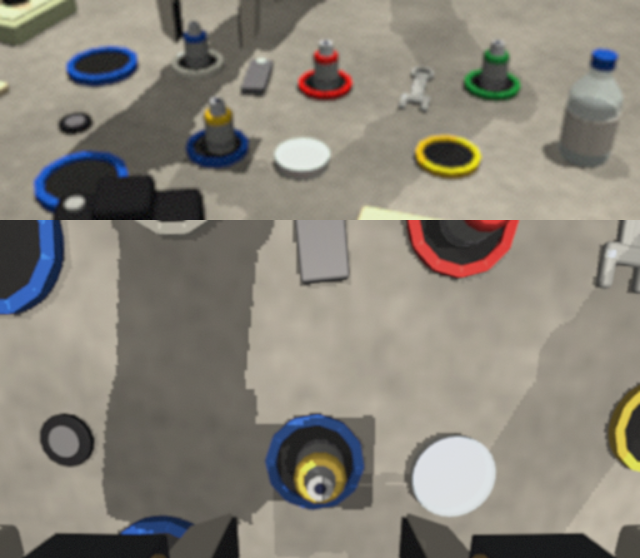

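Blue stands upright in the white dish, upper crop (195,50). The yellow dish is empty at (448,155). Yellow's nose is at lower-crop (319,488), which gives (0.6425, -0.109). I'll grasp it.

>>> carry_out:
  claw: [7,7,7,7,7,7,7,7,7,7,5,4,3,2.5,2.5,2.5,2.5,2.5,2.5,2.5]
  delta_pos:
    - [-0.3,0.1,0]
    - [0,0,1.5]
    - [0,0,2]
    - [0,0,2]
    - [0,0,2]
    - [0,0,2]
    - [0,0,1.2]
    - [0,0,0.8]
    - [0,0,0.45]
    - [0,0,0]
    - [0,0,0]
    - [0,0,0]
    - [0,0,0]
    - [0,0,0]
    - [0,0,0]
    - [0,0,0]
    - [0,0,0]
    - [0,0,-0.5]
    - [0,0,-1]
    - [0,0,0]
  angular:
    - [0,0,0]
    - [0,0,0]
    - [0,0,0]
    - [0,0,0]
    - [0,0,0]
    - [0,0,0]
    - [0,0,0]
    - [0,0,0]
    - [0,0,0]
    - [0,0,0]
    - [0,0,0]
    - [0,0,0]
    - [0,0,0]
    - [0,0,0]
    - [0,0,0]
    - [0,0,0]
    - [0,0,0]
    - [0,0,0]
    - [0,0,0]
    - [0,0,0]

```text
clock: 34.75
position: [0.6439, -0.1093, 0.0368]
ee_rot: [-0.0, 3.139, -0.0]
force: [-0.6, -0.3, -1.9]
width: 0.356
gripper_force: 15.0
```

>>> carry_out:
  claw: [2.5,2.5,2.5,2.5,2.5,2.5,2.5,2.5,2.5,2.5,2.5,2.5,2.5,2.5,2.5]
  delta_pos:
    - [0,0,-2]
    - [0,0,-2]
    - [0.2,1.5,0]
    - [0.3,2.7,0]
    - [0.3,2.7,0]
    - [0.3,2.7,0]
    - [0.3,2.7,0]
    - [0.3,2.7,0]
    - [0.3,2.7,0]
    - [0.3,2.7,0]
    - [0.3,2.7,0]
    - [0.2,2,0]
    - [0.1,1,0]
    - [0,0,0]
    - [0,0,0]
  angular:
    - [0,0,0]
    - [0,0,0]
    - [0,0,0]
    - [0,0,0]
    - [0,0,0]
    - [0,0,0]
    - [0,0,0]
    - [0,0,0]
    - [0,0,0]
    - [0,0,0]
    - [0,0,0]
    - [0,0,0]
    - [0,0,0]
    - [0,0,0]
    - [0,0,0]

```text
clock: 36.25
position: [0.6138, 0.1509, 0.0748]
ee_rot: [-0.001, -3.141, 0.001]
force: [-0.4, -1.0, -2.4]
width: 0.353
gripper_force: 15.0
```

>>> carry_out:
  claw: [2.5,2.5,2.5,2.5,2.5,2.5,2.5,2.5]
  delta_pos:
    - [0,0,1.5]
    - [0,0,1.5]
    - [0,0,1]
    - [0,0,0.8]
    - [0,0,0.4]
    - [0,0,0.3]
    - [0,0,0]
    - [0,0,0]
  angular:
    - [0,0,0]
    - [0,0,0]
    - [0,0,0]
    - [0,0,0]
    - [0,0,0]
    - [0,0,0]
    - [0,0,0]
    - [0,0,0]

```text
clock: 37.05
position: [0.6143, 0.152, 0.0204]
ee_rot: [-0.0, 3.141, 0.0]
force: [0.4, -0.2, -1.9]
width: 0.358
gripper_force: 15.0
```

>>> carry_out:
  claw: [2.5,2.5,2.5]
  delta_pos:
    - [0,0,0.04]
    - [0,0,0.03]
    - [0,0,0]
  angular:
    - [0,0,0]
    - [0,0,0]
    - [0,0,0]

```text
clock: 37.35
position: [0.6142, 0.1521, 0.0201]
ee_rot: [-0.0, 3.141, 0.001]
force: [-2.5, -0.3, 4.3]
width: 0.357
gripper_force: 15.0
```

Yellow has touched down in its dish. I'll release it and go back to blue at (0.449, -0.206).

>>> carry_out:
  claw: [4,5,7,7,7,7,7,7,7,7,7,7,7,7,7,7,7,7,7,7]
  delta_pos:
    - [0,0,0]
    - [0,0,0]
    - [0,0,0]
    - [0,0,-1]
    - [0,0,-2]
    - [0,0,-2.5]
    - [0,0,-2.5]
    - [0,0,-2]
    - [1,-2.2,0]
    - [1.6,-3.5,0]
    - [1.6,-3.5,0]
    - [1.6,-3.5,0]
    - [1.6,-3.5,0]
    - [1.6,-3.5,0]
    - [1.6,-3.5,0]
    - [1.6,-3.5,0]
    - [1.6,-3.5,0]
    - [1.6,-3.5,0]
    - [1.1,-2.1,0]
    - [0,0,0]
  angular:
    - [0,0,0]
    - [0,0,0]
    - [0,0,0]
    - [0,0,0]
    - [0,0,0]
    - [0,0,0]
    - [0,0,0]
    - [0,0,0]
    - [0,0,0]
    - [0,0,0]
    - [0,0,0]
    - [0,0,0]
    - [0,0,0]
    - [0,0,0]
    - [0,0,0]
    - [0,0,0]
    - [0,0,0]
    - [0,0,0]
    - [0,0,0]
    - [0,0,0]

```text
clock: 39.35
position: [0.4471, -0.2099, 0.1203]
ee_rot: [0.009, 3.141, -0.002]
force: [1.0, 0.3, 0.4]
width: 0.763
gripper_force: 0.0
```

>>> carry_out:
  claw: [7,7,7,7,7,7,7,7,7,5,4,3,2.5,2.5,2.5,2.5,2.5,2.5,2.5]
  delta_pos:
    - [0,0,0]
    - [0,0,1.5]
    - [0,0,2]
    - [0,0,2]
    - [0,0,2]
    - [0,0,1.2]
    - [0,0,0.8]
    - [0,0,0.5]
    - [0,0,0]
    - [0,0,0]
    - [0,0,0]
    - [0,0,0]
    - [0,0,0]
    - [0,0,0]
    - [0,0,0]
    - [0,0,0]
    - [0,0,-0.5]
    - [0,0,-1]
    - [0,0,0]
  angular:
    - [0,0,0]
    - [0,0,0]
    - [0,0,0]
    - [0,0,0]
    - [0,0,0]
    - [0,0,0]
    - [0,0,0]
    - [0,0,0]
    - [0,0,0]
    - [0,0,0]
    - [0,0,0]
    - [0,0,0]
    - [0,0,0]
    - [0,0,0]
    - [0,0,0]
    - [0,0,0]
    - [0,0,0]
    - [0,0,0]
    - [0,0,0]

```text
clock: 41.25
position: [0.4497, -0.2064, 0.0357]
ee_rot: [-0.0, 3.14, -0.001]
force: [0.4, -0.4, -1.9]
width: 0.361
gripper_force: 15.0
```

>>> carry_out:
  claw: [2.5,2.5,2.5,2.5,2.5,2.5,2.5,2.5,2.5,2.5,2.5,2.5,2.5]
  delta_pos:
    - [0,0,-2]
    - [0,0,-2]
    - [-1.2,0.6,0]
    - [-2.4,1.2,0]
    - [-2.5,1.2,0]
    - [-2.5,1.2,0]
    - [-2.5,1.2,0]
    - [-2.5,1.2,0]
    - [-2.5,1.2,0]
    - [-2.2,1,0]
    - [-1.2,0.6,0]
    - [0,0,0]
    - [0,0,0]
  angular:
    - [0,0,0]
    - [0,0,0]
    - [0,0,0]
    - [0,0,0]
    - [0,0,0]
    - [0,0,0]
    - [0,0,0]
    - [0,0,0]
    - [0,0,0]
    - [0,0,0]
    - [0,0,0]
    - [0,0,0]
    - [0,0,0]

```text
clock: 42.55
position: [0.6429, -0.1126, 0.0738]
ee_rot: [-0.0, -3.14, 0.001]
force: [0.1, -0.2, -1.4]
width: 0.359
gripper_force: 15.0
```

>>> carry_out:
  claw: [2.5,2.5,2.5,2.5,2.5,2.5,2.5,2.5]
  delta_pos:
    - [0,0,1.5]
    - [0,0,1.5]
    - [0,0,1]
    - [0,0,0.7]
    - [0,0,0.4]
    - [0,0,0.3]
    - [0,0,0]
    - [0,0,0]
  angular:
    - [0,0,0]
    - [0,0,0]
    - [0,0,0]
    - [0,0,0]
    - [0,0,0]
    - [0,0,0]
    - [0,0,0]
    - [0,0,0]

```text
clock: 43.35
position: [0.6442, -0.1121, 0.0208]
ee_rot: [-0.0, 3.141, -0.0]
force: [0.1, 0.1, -0.8]
width: 0.359
gripper_force: 15.0
```

>>> carry_out:
  claw: [2.5,2.5,2.5,2.5]
  delta_pos:
    - [0,0,0.05]
    - [0,0,0.05]
    - [0,0,0.02]
    - [0,0,0]
  angular:
    - [0,0,0]
    - [0,0,0]
    - [0,0,0]
    - [0,0,0]

```text
clock: 43.75
position: [0.6443, -0.1121, 0.0196]
ee_rot: [-0.0, 3.141, -0.0]
force: [-0.8, 0.4, 1.9]
width: 0.355
gripper_force: 15.0
```

Contact. I'll release, rise straight up and back away so the cameras can see everything.

>>> carry_out:
  claw: [4,5,7,7,7,7,7,7,7,7,7,7,7,7,7]
  delta_pos:
    - [0,0,0]
    - [0,0,0]
    - [0,0,0]
    - [0,0,-1]
    - [0,0,-2]
    - [0,0,-3]
    - [0,0,-3]
    - [0,0,-3]
    - [0,0,-3]
    - [1,-3,-1]
    - [1,-3,0]
    - [1,-3,0]
    - [1,-3,0]
    - [0,0,0]
    - [0,0,0]
  angular:
    - [0,0,0]
    - [0,0,0]
    - [0,0,0]
    - [0,0,0]
    - [0,0,0]
    - [0,0,0]
    - [0,0,0]
    - [0,0,0]
    - [0,0,0]
    - [0,0,0]
    - [0,0,0]
    - [0,0,0]
    - [0,0,0]
    - [0,0,0]
    - [0,0,0]

```text
clock: 45.25
position: [0.6037, -0.233, 0.1799]
ee_rot: [0.003, 3.141, -0.0]
force: [0.3, 0.1, 0.4]
width: 0.762
gripper_force: 0.0
```

```bash
python3 - <<'E'
from h import *
o=arm.observe();print(o["position"],o["force"])
t=arm.get_image("top");s=arm.get_image("scene")
cv2.imwrite("pics/c7.png",cv2.vconcat([cv2.resize(s["frame"][150:260,100:420],(640,220),interpolation=2),cv2.resize(t["frame"][100:280,100:440],(640,339),interpolation=2)])[:,:,::-1])
E
```

```text
[ 0.60365816 -0.23299549  0.17994739] [0.29351565 0.07976519 0.35759807]
```

View pics/c7.png

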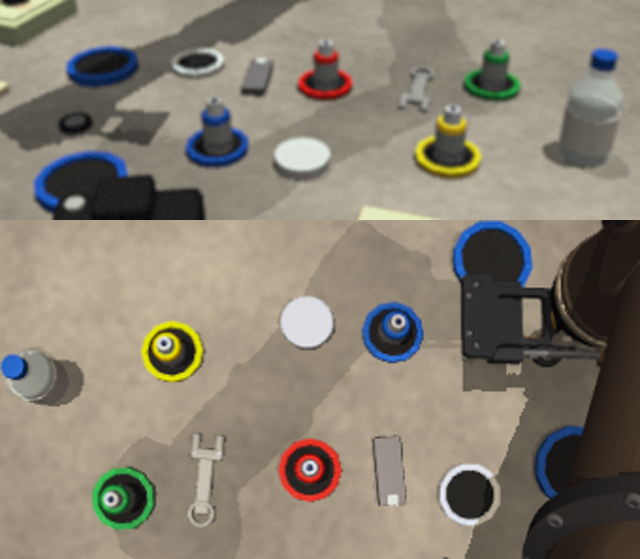

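All four objectives stand upright in their own dishes: yellow (172,350), blue (393,332), green (124,498) and red (310,469). The white dish at (469,494) is empty, the bottle is still standing, and the arm touches nothing. Handing it in.

```bash
python3 -c "
from cell import arm
print(arm.sign_off())"
```

```text
the job is handed in; nothing more can be done
None
```

The job is handed in: at the last look each of the four objectives stood upright and released in the dish of its own colour, the white dish was empty and the bottle was still standing where it was.

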